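Cap the documentation lens

TASK

Put the large sprung lens cap on the lens that stands upright in its holder: pinch the cap's two finger tabs together, lower it into the rim, press it gently home against the sprung seal and let the tabs spring out so that both teeth catch under the lip and the cap stays down by itself. Never load the lens with more than 25 N, and leave the other things on the bench where they are.

Things in the scene. Friction and masses are not known exactly. Their poses are not given: they have to be found in the camera images.
- cap: The large black sprung lens cap, lying top up on the bench. Origin: centre of its underside; z is its axis, up. A plug 69 mm in diameter, 10 mm high (2.5 mm chamfer at its foot), carries a flange 86 mm in diameter, from 10 to 14 mm above the underside. Two grey finger tabs stand on the flange. About 75 g, varies.
- pinch (a point): Point midway between the cap's two upright finger tabs, at mid-height, 24 mm above the cap's underside; axes as the cap's. The tabs face each other along y; each is 24 mm wide (x), 6 mm thick, 20 mm high (14 to 34 mm above the underside). Their outer faces are 46 mm apart at rest, 35 mm when pinched against their stops.
- tab_l (a joint): Inward travel of the tab on the cap's +y side, m: 0 = sprung out, 0.0055 = at its stop. The spring gives 3 N at 0, 8 N at the stop. The tab carries a square-edged tooth in the plug's side, 2 to 5 mm above the underside, 14 mm wide; its tip is 39 mm from the cap's axis at 0, 33.5 mm at the stop.
- tab_r (a joint): The same for the tab on the cap's -y side
- lens: The lens, upright, glass up, in a fixed holder with a 120 mm square foot. Origin: on its axis at bench height; z up. Barrel 90 mm in diameter. Its front rim is 85 to 105 mm above the bench, depending on focus: this is not measured and must be felt for. The barrel stays put under 50 N.
- lens_axis (a point): Point on the lens axis 80 mm above the bench, in the lens mouth. The mouth has a lip 3 mm deep with a round 72 mm opening, then an 82 mm wide groove. With the cap's flange on the rim the teeth are 2 mm below the lip and can spring out into the groove. The cap fits at any yaw.
- seal (a joint): Travel of the sprung, felt-faced seal ring in the rim, m: 0 = up (4 mm below the rim), grows as the plug presses it down; 0.006 when flange meets rim. It pushes up with 2 N at 0, 9 N at 0.006: hold the cap down against it (7 N or more, past 0.004) for the teeth to get under the lip. It then holds the latched cap up against the lip, at about 0.004.
- small_cap: Bystander: plain smaller cap, 58 mm wide and 13 mm high, without tabs: it belongs to another lens. Origin: centre of its underside
- tape: Bystander: empty cardboard tape ring, 90 mm wide, 25 mm high. Origin: centre of its underside
- pencil: Bystander: pencil lying flat, 180 mm long, 9 mm thick. Origin: centre of its underside
- screwdriver: Bystander: wooden-handled screwdriver lying flat, 170 mm long, 26 mm thick. Origin: centre of its underside
- loupe: Bystander: dark steel loupe standing upright, 42 mm wide, 40 mm high. Origin: centre of its underside
- bottle: Bystander: amber glass bottle, 60 mm wide, 150 mm high. Origin: centre of its underside
- camera: Bystander: black camera body, 135 mm wide, 110 mm high. Origin: centre of its underside

How it is judged:
On the way, in this order (a step that is already met when the one before it is completed fails the run):
1. the cap is lifted off the bench by its tabs (height (world z) of cap above 0.04 m and value of joint any of tab_l, tab_r above 0.001 m), for 0.1 s.
2. the cap, with its tabs pinched in, is inside the lens rim and presses the seal ring down (value of joint each of seal, tab_l, tab_r above 0.002 m and horizontal distance between cap and lens below 0.004 m), for 0.05 s.
At the end, for the whole second after the job is handed in: The cap sits upright (within 0.06 rad) in the lens rim, centred within 4 mm, at rest, both tabs sprung out again to within 1.5 mm of their rest position, and latched: it keeps the seal ring pressed down by more than 2.5 mm with nothing holding it (value of joint seal above 0.0025 m and value of joint each of tab_l, tab_r below 0.0015 m and horizontal distance between cap and lens below 0.004 m and angle between cap's own z axis and vertical below 0.06 rad and linear speed of cap below 0.02 m/s); the robot touches nothing.
It fails at once if more than 25 N on the lens (contact force between anything else and lens above 25 N).
It fails at once if another thing on the bench is moved by more than 30 mm (distance of any of small_cap, tape, pencil, screwdriver, loupe, bottle, camera from where it was at the start of the episode above 0.03 m).
It also fails if it takes over 51 s, if anything falls off the work surface, if the arm or the gripper's body presses on something with over 40 N, if the wrist force passes 120 N, or if a joint passes its speed limit or range.

ROBOT

A 6-joint arm with a two-finger parallel gripper is mounted at the origin on the work surface. World frame = base frame: x ahead of the robot, y to its left, z up, the work surface at z = 0. Lengths are in m, angles in rad, forces in N, time in s.
With the tool pointing down it reaches from about 0.225 to 0.875 m from the base axis. Payload 3.4 kg.
Tool frame: the origin (TCP) lies on the centre line of the jaws, within the pads' length; the fingertips stand 11 mm ahead of it and the grasp point (between the pads) lies 8 mm behind it; z points along the fingers, y is the line along which they close (so a half turn about z gives the same grasp; the last joint's range is limited). The gripper opens to 85 mm and grips with 20 to 120 N. Pads are 22 mm wide; open, the fingers measure 114 mm over their backs; the gripper's body (76 mm by 85 mm) begins 54 mm behind the grasp point. The pads swing forward as they close: fully open they stand 13 mm farther back than shut.
Start: joints at [1.058, 0.276, 1.505, -0, 1.361, -0.121], TCP at [0.22, 0.531, 0.242] pointing down, gripper open.
Joint ranges: [-2.89, 2.89], [-0.75, 2.08], [0.22, 2.7], [-1.18, 4.32], [0.11, 2.71], [-2.7, 2.7]. Speed limits (rad/s): [2.57, 2.57, 3.14, 3.14, 3.14, 3.14].

INTERFACE

Orientations are given as a unit quaternion [w, x, y, z].
In Python, from rig import manip, eyes, job gives the robot as it stands.
- The arm moves only by the tool drive_tool, never from a script. Its argument "rows" is a list of rows, each a list of 3 entries, a list of its own where there are three numbers: the turn, a rotation vector about the world's x, y, z in rad, then the shift along the world's x, y, z in cm, then the finger opening in cm, from 0 to 8.54. A call has 1 to 8 rows; each row shifts and turns the commanded pose from where the row before left it; what a row does not reach is not made up. A row lasts 1/8 s, in which the tool goes at most 62.5 mm and 10.7 degrees, less where a joint would pass 70% of its speed; a pose out of reach is approached as far as the arm can. A call is refused whole if a number of a shift passes 6.25 or a number of a turn 0.188, either way. A call with a gripper value outside its range is refused whole. The fingers move at their own pace and stop on an object; "force" is the grip in N (left out, the last holds). Time passes only in rows, so rows that do not move let the fingers close. It gives the time, the measured TCP pose, the force, the opening and the grip force at its end, in the units of the state.
- manip.get_state(): the state, without advancing time (a new reading comes with each control period).
- eyes.get_image(name): name is "scene" or "top" or "wrist"; returns the picture (420x560x3 uint8, red, green, blue); there is no depth.
- eyes.get_calibration(name): a dict with "camera_matrix" (3x3 intrinsics, pixels), "k1" (the pictures are not rectified: a ray, as slopes to the right and down, at radius r is drawn at 1 + k1 r^2 times it, then the intrinsics apply), "view" (4x4, takes a point from world to camera coordinates). Camera axes: x right, y up, looking along -z (the intrinsics and any distortion apply to the point x, -y, -z); pixel columns grow to the right and rows downward; lengths in m; the calibration is good to about 2 mm. A picture is of the moment at which its call begins: read the wrist's pose just before it. get_calibration takes no time and is no camera call; for the wrist camera it gives the pose at the moment of the call.
- job.sign_off(): hands the job in; it is judged then, once.
The state is a dict: "clock": time; "qpos": joint angles; "qd": joint speeds; "effort": joint torques, N m; "position": TCP position; "ee_rot": TCP orientation; "contact_force": force on the tool from outside, world axes, zero at the start; "moment": the same for the moment, N m; "width": finger opening in m; "gripper_force": force on a finger pad.
Only numpy, scipy, OpenCV 4.12 (cv2) and the standard library are available. Lean on these libraries where they do the work, as an engineer would, in place of code of your own. Each camera call takes 0.05 s, during which the arm holds its last target. There are 200 camera calls.

## Working session

There is one attempt and no reset: what is moved stays moved. The work goes in short steps, Python scripts to look and compute and a tool call to move; the robot and the scene stay as the last step left them, time stands still between calls to the robot, and variables do not carry over. Pictures are saved under pics/ and viewed, at most 10 in all, crops included, and the job is handed in when it is done.

Besides the shell and the picture viewer there is one more tool, called after ">>>" as name([rows], argument=value, ...), one row to a line, values as JSON. drive_tool: Moves the arm, as the interface text tells. Its arguments: {"type":"object","properties":{"rows":{"type":"array"},"force":{"type":"number"}},"required":["rows"]}

```bash
mkdir -p pics; cat > h.py <<'E'
import numpy as np, cv2
from rig import manip, eyes, job
def grab(n,f):
    c=eyes.get_calibration(n); im=eyes.get_image(n); cv2.imwrite('pics/'+f,cv2.cvtColor(im,cv2.COLOR_RGB2BGR)); np.save('pics/'+f+'.npy',np.array(c['view'])); return im,c
def ray(c,px):
    K=np.array(c['camera_matrix'],float); V=np.array(c['view'])
    p=cv2.undistortPoints(np.array([[px]],float),K,np.array([c['k1'],0,0,0.]))[0,0]
    R=V[:3,:3]; return -R.T@V[:3,3], R.T@np.array([p[0],-p[1],-1])
def onz(c,px,z):
    o,d=ray(c,px); return o+d*(z-o[2])/d[2]
def proj(c,P):
    K=np.array(c['camera_matrix'],float); V=np.array(c['view'])
    q=V[:3,:3]@np.array(P,float)+V[:3,3]; s=np.array([q[0],-q[1]])/-q[2]
    s=s*(1+c['k1']*(s@s)); return K[:2,:2]@s+K[:2,2]
E
python3 - <<'E'
from h import *
for n in('top','scene'):
    im,c=grab(n,n+'1.png'); print(n,c)
print(manip.get_state())
E
```

```text
top {'camera_matrix': array([[406.90399462,   0.        , 280.64285941],
       [  0.        , 406.90399462, 206.3603469 ],
       [  0.        ,   0.        ,   1.        ]]), 'k1': -0.008617009054290756, 'view': array([[ 0.02739635, -0.99961501,  0.00439037, -0.02354867],
       [ 0.99626749,  0.02766373,  0.08176677, -0.58165643],
       [-0.08185674,  0.00213387,  0.99664182, -0.73496735],
       [ 0.        ,  0.        ,  0.        ,  1.        ]])}
scene {'camera_matrix': array([[526.60363638,   0.        , 283.61658622],
       [  0.        , 526.60363638, 209.28496213],
       [  0.        ,   0.        ,   1.        ]]), 'k1': 0.009967295580214324, 'view': array([[ 0.70528409,  0.70887638, -0.00828449, -0.38980187],
       [-0.51108884,  0.51652783,  0.68701325,  0.23880237],
       [ 0.49128663, -0.4803054 ,  0.72659767, -1.52461285],
       [ 0.        ,  0.        ,  0.        ,  1.        ]])}
{'clock': 0.1, 'qpos': array([ 1.05798485e+00,  2.76495779e-01,  1.50600913e+00,  4.13419125e-06,
        1.36071042e+00, -1.20977568e-01]), 'qd': array([ 0.00064278, -0.00188936, -0.00296165,  0.00016741, -0.00248228,
       -0.00047004]), 'effort': array([ 2.16927256e-03, -4.17699659e+01, -2.46405548e+01, -3.27387602e-05,
        5.67460345e-03, -7.68497841e-06]), 'position': array([0.21934727, 0.53101985, 0.24154568]), 'ee_rot': array([-2.54747645e-04,  1.94666390e-01,  9.80869175e-01, -7.70310068e-04]), 'contact_force': array([ 0.13173064, -0.20140868,  0.23378722]), 'moment': array([0.01001353, 0.00111375, 0.04180244]), 'gripper_force': 0.0, 'width': 0.08517503668495822}
```

View pics/top1.png

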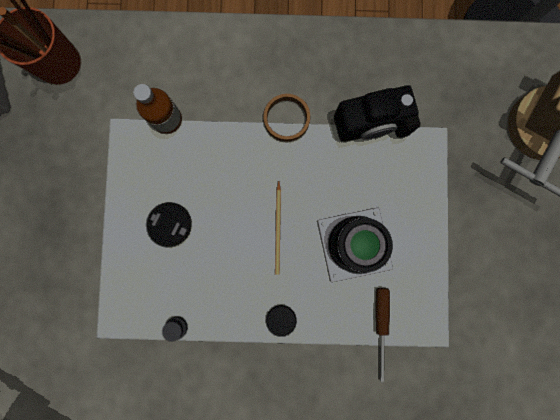

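View pics/scene1.png

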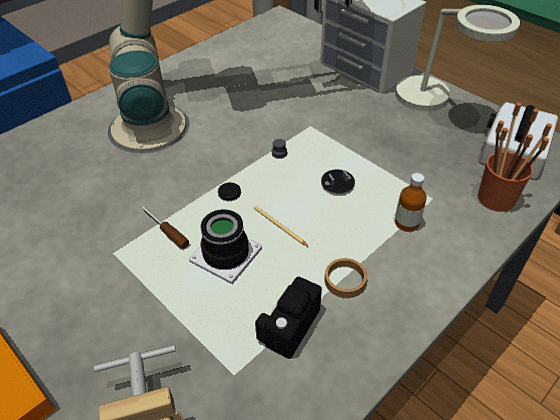

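Top view: cap at about (168,225) with grey tabs near (153,218) and (180,230); lens at about (360,243) on its white foot. The scene view shows the cap at (338,181) and the lens rim at about (222,226).

```bash
cat > m.py <<'E'
from h import *
a=cv2.imread('pics/top1.png'); s=cv2.imread('pics/scene1.png')
ct=eyes.get_calibration('top'); cs=eyes.get_calibration('scene')
g=cv2.cvtColor(a,cv2.COLOR_BGR2GRAY)
def blobs(m,off,mn):
    for k in cv2.findContours(m.astype(np.uint8),cv2.RETR_EXTERNAL,cv2.CHAIN_APPROX_NONE)[0]:
        if cv2.contourArea(k)>=mn:
            M=cv2.moments(k); yield np.array([M['m10']/M['m00'],M['m01']/M['m00']])+off, cv2.contourArea(k), k
for p,A,k in blobs(g[195:255,138:200]<75,(138,195),300):
    e=cv2.fitEllipse(cv2.convexHull(k)); print('cap',p,A,np.array(e[0])+(138,195),e[1],onz(ct,np.array(e[0])+(138,195),.012))
sub=g[207:245,148:190]
for p,A,k in blobs(sub>60,(148,207),12):
    print('tab',p,A,cv2.minAreaRect(k),onz(ct,p,.034))
hsv=cv2.cvtColor(a,cv2.COLOR_BGR2HSV); hs2=cv2.cvtColor(s,cv2.COLOR_BGR2HSV)
grn=lambda h:(h[...,0]>50)&(h[...,0]<80)&(h[...,1]>90)
r=[]
for c,h in((ct,hsv),(cs,hs2)):
    for p,A,k in blobs(grn(h),0,60): 
        print('green',p,A)
        if (c is ct and 320<p[0]<400) or (c is cs and 190<p[0]<250): r.append(ray(c,p))
if len(r)==2:
    (o,d),(q,e)=r; t=np.linalg.lstsq(np.c_[d,-e],q-o,rcond=None)[0]; print('lens glass',o+d*t[0],q+e*t[1])
v=np.hstack([cv2.resize(a[190:260,130:205],None,fx=5,fy=5,interpolation=2),cv2.resize(a[200:285,315:400],(350,350),interpolation=2)])
cv2.imwrite('pics/c1.png',v)
E
python3 m.py
```

```text
cap [168.59683667 224.24865505] 1549.0 [168.58259201 224.26867867] (44.455894470214844, 45.759708404541016) [0.54331011 0.20285176 0.012     ]
tab [150.66120219 241.43715847] 30.5 ((4.5, 32.5), (9.0, 9.0), 0.0) [0.5104166  0.22804131 0.034     ]
tab [186.06024096 240.85542169] 41.5 ((36.0, 32.0), (10.0, 10.0), 90.0) [0.51327083 0.16346409 0.034     ]
tab [182.21768707 231.04761905] 24.5 ((34.20000457763672, 24.10000228881836), (4.919349193572998, 6.260990142822266), 26.56505012512207) [0.53094464 0.17131666 0.034     ]
tab [174.88636364 228.61363636] 22.0 ((26.800003051757812, 21.400001525878906), (2.683281421661377, 12.521980285644531), 26.56505012512207) [0.53501717 0.18494186 0.034     ]
tab [154.55938697 218.27586207] 43.5 ((5.800000190734863, 11.399999618530273), (6.260990142822266, 12.521980285644531), 26.56505012512207) [0.55290747 0.22314152 0.034     ]
tab [187.41975309 208.91358025] 13.5 ((38.5, 3.5), (7.0, 5.0), 90.0) [0.57179011 0.16366953 0.034     ]
tab [149.9  209.35] 20.0 ((3.0, 4.0), (8.0, 6.0), 90.0) [0.56907214 0.23256832 0.034     ]
green [364.8353446 244.4864575] 621.5
green [221.72995781 226.18776371] 237.0
green [532.68902196  10.70658683] 1252.5
lens glass [ 0.51597399 -0.15010312  0.09642519] [ 0.51627659 -0.14979195  0.09635779]
```

View pics/c1.png

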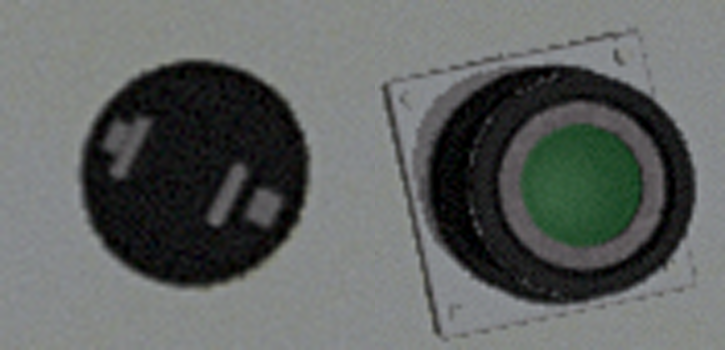

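The crop shows the tab bars at about (156.6,219.6) and (175.6,229.0) in top-image pixels, with their slide plates outboard of them.

```bash
python3 - <<'E'
from h import *
ct=eyes.get_calibration('top')
a=onz(ct,(156.6,219.6),.034);b=onz(ct,(175.6,229),.034)
print(a,b,(a+b)/2,np.degrees(np.arctan2(*(a-b)[[1,0]])),np.linalg.norm(a-b))
E
```

```text
[0.55058318 0.21927153 0.034     ] [0.53434759 0.18360176 0.034     ] [0.54246539 0.20143665 0.034     ] 65.52669484151001 0.03919090123429925
```

>>> drive_tool([
  [[0,0,0],[4.0,-4.1,0],6.5],
  [[0,0,0],[4.0,-4.1,0],6.5],
  [[0,0,0],[4.0,-4.1,0],6.5],
  [[0,0,0],[4.0,-4.1,0],6.5],
  [[0,0,0],[4.0,-4.1,0],6.5],
  [[0,0,0],[4.0,-4.1,0],6.5],
  [[0,0,0],[4.0,-4.1,0],6.5],
  [[0,0,0],[4.0,-4.1,0],6.5],
])

```text
clock: 1.1
position: [0.5405, 0.2019, 0.2419]
ee_rot: [-0.0, 0.195, 0.981, 0.0]
contact_force: [0.3, 0.7, -0.1]
width: 0.0649
gripper_force: 0.0
```

>>> drive_tool([
  [[0,0,-0.03],[0.2,0,-4],6.5],
  [[0,0,0],[0,0,-3],6.5],
  [[0,0,0],[0,0,0],6.5],
])

```text
clock: 1.48
position: [0.5396, 0.2027, 0.1696]
ee_rot: [-0.003, 0.21, 0.978, -0.001]
contact_force: [-0.1, 0.4, 0.3]
width: 0.0649
gripper_force: 0.0
```

```bash
python3 - <<'E'
from h import *
st=manip.get_state(); im,c=grab('wrist','w1.png'); print(st['position'],c)
for P in ([.543,.202,.034],[.543,.202,.014]): print(proj(c,P))
E
```

```text
[0.53958085 0.20268509 0.1695531 ] {'camera_matrix': array([[367.36283146,   0.        , 272.44057039],
       [  0.        , 367.36283146, 214.56230488],
       [  0.        ,   0.        ,   1.        ]]), 'k1': -0.04724645319829464, 'view': array([[ 0.40878619,  0.91262461, -0.00318854, -0.40535436],
       [-0.86521817,  0.38643553, -0.3194763 ,  0.4064081 ],
       [-0.29032977,  0.13335628,  0.9475889 , -0.18346503],
       [ 0.        ,  0.        ,  0.        ,  1.        ]])}
[273.55883885 209.62121837]
[273.56621054 202.1324629 ]
```

View pics/w1.png

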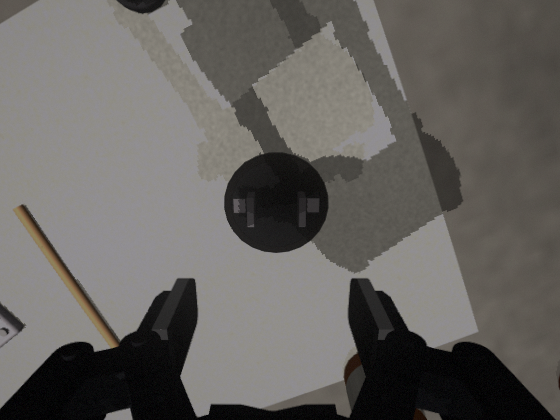

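The wrist view shows the cap centred near (276,202), with tab bars near (250,209) and (303,209) parallel to the fingers, so the yaw is nearly right.

```bash
python3 - <<'E'
from h import *
a=cv2.imread('pics/w1.png'); g=cv2.cvtColor(a,6)
c=eyes.get_calibration('wrist'); print(manip.get_state()['position'])
m=cv2.morphologyEx((g[140:265,215:340]<45).astype(np.uint8),2,np.ones((3,3)))
k=max(cv2.findContours(m,0,1)[0],key=cv2.contourArea); e=cv2.fitEllipse(cv2.convexHull(k)); p=np.array(e[0])+(215,140)
print(p,e[1],onz(c,p,.0125), proj(c,onz(c,p,.0125)+[0,0.043,0]))
cv2.imwrite('pics/w1c.png',cv2.resize(a[185:240,220:335],None,fx=6,fy=6,interpolation=0)*2)
E
```

```text
[0.54096604 0.20323907 0.17149549]
[275.91864777 202.02351379] (99.71473693847656, 103.50086212158203) [0.54665832 0.20412429 0.0125    ] [324.17399762 181.40001873]
```

View pics/w1c.png

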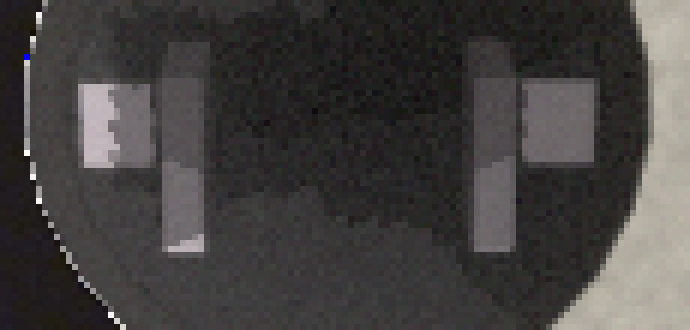

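>>> drive_tool([
  [[0,0,0],[0.3,0.05,-4],6.5],
  [[0,0,0],[0,0,-4],6.5],
  [[0,0,0],[0,0,-3],6.5],
  [[0,0,0],[0,0,-1.5],6.5],
  [[0,0,0],[0,0,-0.5],6.5],
  [[0,0,0],[0,0,0],6.5],
])

```text
clock: 2.28
position: [0.5455, 0.2043, 0.0433]
ee_rot: [0.001, 0.209, 0.978, 0.0]
contact_force: [-0.1, 0.8, -0.7]
width: 0.0652
gripper_force: 0.0
```

>>> drive_tool([
  [[0,0,0],[0,0,-0.6],5.4],
  [[0,0,0],[0,0,-0.3],5.4],
  [[0,0,0],[0,0,-0.3],5.4],
  [[0,0,0],[0,0,0],5.4],
], force=20)

```text
clock: 2.78
position: [0.5444, 0.2039, 0.0301]
ee_rot: [-0.0, 0.209, 0.978, -0.0]
contact_force: [-0.5, 0.4, 0.2]
width: 0.0536
gripper_force: 0.0
```

```bash
python3 - <<'E'
from h import *
im,c=grab('wrist','w2.png'); print(manip.get_state()['position'],manip.get_state()['contact_force'])
E
```

```text
[0.54452278 0.20392504 0.03023211] [0.66785584 0.36969635 0.33215316]
```

View pics/w2.png

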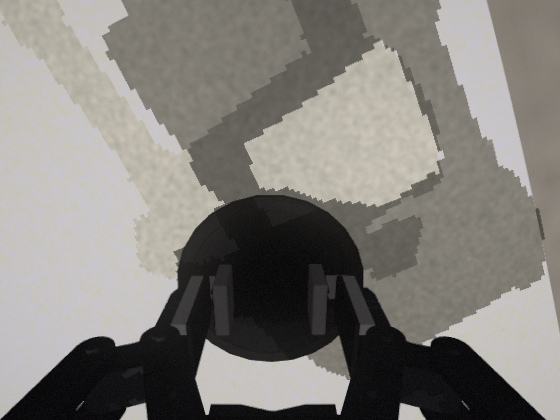

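Fingers straddle the tabs evenly: tabs at columns 215–232 and 310–327, pads just outside them.

>>> drive_tool([
  [[0,0,0],[0,0,0],4.6],
  [[0,0,0],[0,0,0],3.8],
  [[0,0,0],[0,0,0],3.0],
  [[0,0,0],[0,0,0],3.0],
  [[0,0,0],[0,0,0],3.0],
], force=30)

```text
clock: 3.45
position: [0.5447, 0.2037, 0.0317]
ee_rot: [0.0, 0.209, 0.978, 0.0]
contact_force: [-2.8, -1.5, 9.2]
width: 0.033
gripper_force: 30.4
```

>>> drive_tool([
  [[0,0,0],[0,0,1],3.0],
  [[0,0,0],[0,0,2],3.0],
  [[0,0,0],[0,0,4],3.0],
  [[0,0,0],[0,0,4],3.0],
  [[0,0,0],[0,0,4],3.0],
  [[0,0,0],[0,0,3],3.0],
  [[0,0,0],[0,0,0],3.0],
])

```text
clock: 4.32
position: [0.5462, 0.2044, 0.2131]
ee_rot: [0.003, 0.209, 0.978, 0.001]
contact_force: [0.2, -0.7, -1.3]
width: 0.033
gripper_force: 31.1
```

```bash
python3 - <<'E'
from h import *
im,c=grab('wrist','w3.png'); s=manip.get_state(); print(s['position'],s['contact_force'],s['width'])
E
```

```text
[0.54493103 0.20408879 0.21110059] [-0.32928027 -0.11622691 -1.86311098] 0.033154614856778244
```

View pics/w3.png

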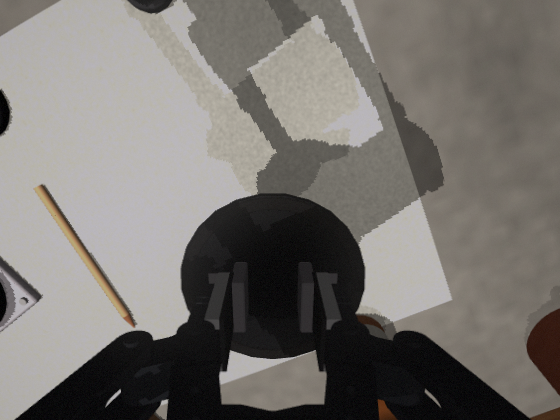

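The cap is held level between the pads, its flange spanning columns 181–365 and rows 194–358. Now I'll stand back from the lens so the wrist camera sees both lens and cap.

```bash
cat > e.py <<'E'
from h import *
def capfit(f,c):
    g=cv2.cvtColor(cv2.imread('pics/'+f),6); P=[]
    blk=(cv2.GaussianBlur(g,(3,3),0)<40)
    for th in np.radians(np.arange(-175,-4,3)):   # outward rays, upper half
        r=np.arange(70,115,.5); x=(273+r*np.cos(th)); y=(276+r*np.sin(th))
        d=blk[y.round().astype(int),x.round().astype(int)]
        i=np.argmin(d); 
        if 0<i<len(r)-1: P.append((x[i],y[i]))
    P=np.array(P,np.float32); return cv2.fitEllipse(P),len(P)
if __name__=='__main__':
    c=eyes.get_calibration('wrist'); p=manip.get_state()['position']; e,n=capfit('w3.png',c); print(e,n)
    for z in(.0105,.0125): print(onz(c,e[0],p[2]-.0305+z)-p)
E
python3 e.py
```

```text
((276.0140380859375, 285.21295166015625), (180.10557556152344, 185.27842712402344), 163.93215942382812) 57
[ 0.00415589  0.00042254 -0.02      ]
[ 0.00309336  0.00086839 -0.018     ]
```

>>> drive_tool([
  [[0,0,0],[1.3,-5.6,0],3.0],
  [[0,0,0],[1.3,-5.6,0],3.0],
  [[0,0,0],[1.3,-5.6,0],3.0],
  [[0,0,0],[1.3,-5.6,0],3.0],
  [[0,0,0],[1.3,-5.6,0],3.0],
  [[0,0,0],[1.3,-5.6,0],3.0],
  [[0,0,0],[1.3,-5.6,0],3.0],
  [[0,0,0],[0,0,0],3.0],
])

```text
clock: 5.38
position: [0.6353, -0.1924, 0.2072]
ee_rot: [-0.002, 0.212, 0.977, -0.0]
contact_force: [0.4, 1.8, -0.4]
width: 0.0329
gripper_force: 31.1
```

```bash
python3 - <<'E'
from h import *
im,c=grab('wrist','w4.png'); s=manip.get_state(); print(s['position'],s['ee_rot'],s['width'])
E
python3 - <<'E'
from h import *
im,c=grab('top','top2.png')
E
```

```text
[ 0.6346812  -0.18968148  0.20739172] [-2.23892679e-03  2.10962460e-01  9.77491435e-01  5.68223325e-04] 0.03328455156295626
```

View pics/w4.png

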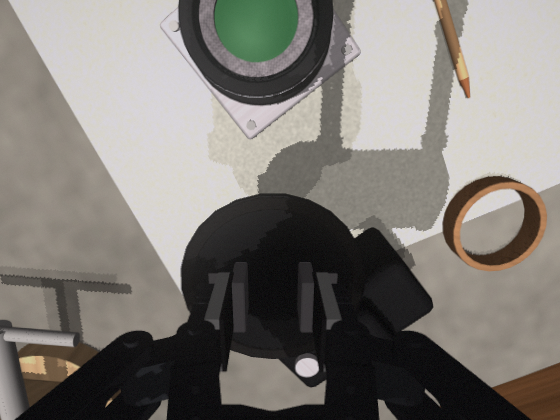

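The wrist view shows the lens at the top: glass centred about (257,15), outer rim spanning columns 180–332 and cut off at the top. The cap is still held. I'll back off 3 cm to see the whole rim.

>>> drive_tool([
  [[0,0,0],[2.5,-1,1],3.0],
  [[0,0,0],[2,-1,0],3.0],
  [[0,0,0],[0,0,0],3.0],
  [[0,0,0],[0,0,0],3.0],
])

```text
clock: 5.98
position: [0.6795, -0.2062, 0.2195]
ee_rot: [-0.001, 0.209, 0.978, 0.0]
contact_force: [1.1, -0.5, -0.8]
width: 0.0329
gripper_force: 31.1
```

```bash
cat > f.py <<'E'
from h import *
im,c=grab('wrist','w5.png'); s=manip.get_state(); p=s['position']; print(p,s['ee_rot'],s['contact_force'])
print('cam',ray(c,(280,210))[0]-p)
g=cv2.cvtColor(im,cv2.COLOR_RGB2GRAY)
print('cap edges col270 rows', [ (r,int(g[r,270])) for r in list(range(188,200))+list(range(352,364))])
for cc in((273,276),(273,277.5)): 
    for dz in(-.018,-.020): print('cap off',onz(c,cc,p[2]+dz)-p)
def tri(rs):
    A=np.zeros((3,3));b=np.zeros(3)
    for o,d in rs:
        d=d/np.linalg.norm(d); M=np.eye(3)-np.outer(d,d); A+=M;b+=M@o
    return np.linalg.solve(A,b)
# green glass in wrist, top, scene
def green(img,x0,x1):
    h=cv2.cvtColor(img,cv2.COLOR_RGB2HSV); m=((h[...,0]>50)&(h[...,0]<80)&(h[...,1]>80)).astype(np.uint8)
    m[:,:x0]=0; m[:,x1:]=0
    k=max(cv2.findContours(m,0,1)[0],key=cv2.contourArea); e=cv2.fitEllipse(cv2.convexHull(k)); return e
L=lambda f:cv2.cvtColor(cv2.imread('pics/'+f),4)
ew=green(im,0,560); et=green(L('top1.png'),320,410); es=green(L('scene1.png'),190,260); print(ew,et,es)
ct=eyes.get_calibration('top');cs=eyes.get_calibration('scene')
R=[ray(c,ew[0]),ray(ct,et[0]),ray(cs,es[0])]
print('all',tri(R),'ts',tri(R[1:]),'ws',tri([R[0],R[2]]))
for z in(.085,.09,.095): print(z,onz(c,ew[0],z),onz(ct,et[0],z),onz(cs,es[0],z))
E
python3 f.py
```

```text
[ 0.67949577 -0.20644821  0.21980338] [-1.12045058e-03  2.08739950e-01  9.77970466e-01  3.82258262e-04] [ 0.16268176 -1.36445159 -0.93718193]
cam [-0.07613857  0.03437154  0.13234461]
cap edges col270 rows [(188, 107), (189, 107), (190, 109), (191, 110), (192, 106), (193, 67), (194, 38), (195, 38), (196, 36), (197, 39), (198, 38), (199, 40), (352, 35), (353, 34), (354, 37), (355, 34), (356, 35), (357, 37), (358, 53), (359, 137), (360, 137), (361, 138), (362, 140), (363, 141)]
cap off [-0.00206929  0.00185882 -0.018     ]
cap off [-0.00108396  0.00142632 -0.02      ]
cap off [-0.00136188  0.00154405 -0.018     ]
cap off [-0.00036714  0.00110735 -0.02      ]Traceback (most recent call last):
  File "f.py", line 19, in <module>
    ew=green(im,0,560); et=green(L('top1.png'),320,410); es=green(L('scene1.png'),190,260); print(ew,et,es)
  File "f.py", line 17, in green
    k=max(cv2.findContours(m,0,1)[0],key=cv2.contourArea); e=cv2.fitEllipse(cv2.convexHull(k)); return e
                                                             ~~~~~~~~~~~~~~^^^^^^^^^^^^^^^^^^^
cv2.error: OpenCV(4.12.0) /io/opencv/modules/imgproc/src/shapedescr.cpp:361: error: (-201:Incorrect size of input array) There should be at least 5 points to fit the ellipse in function 'fitEllipseNoDirect'
```

View pics/w5.png

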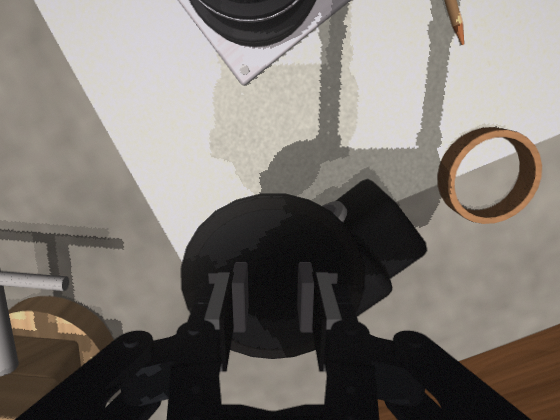

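I moved the wrong way: the lens is now cut off at (255,20). The camera sits on the −x side, so I'll move −x to bring the lens down into view.

>>> drive_tool([
  [[0,0,0],[-4,1,0],3.0],
  [[0,0,0],[-4,1,0],3.0],
  [[0,0,0],[-1,1,0],3.0],
  [[0,0,0],[0,0,0],3.0],
  [[0,0,0],[0,0,0],3.0],
])

```text
clock: 6.65
position: [0.5917, -0.1783, 0.2206]
ee_rot: [0.001, 0.209, 0.978, -0.0]
contact_force: [-0.2, -0.5, -0.7]
width: 0.0331
gripper_force: 31.1
```

```bash
sed -i 's/w5.png/w6.png/' f.py; python3 f.py
```

```text
[ 0.5917217  -0.17838345  0.22036022] [ 6.23420906e-04  2.09191770e-01  9.77874431e-01 -1.08591180e-04] [-0.32001363 -0.35803592 -1.0293662 ]
cam [-0.07669895  0.03463493  0.13249345]
cap edges col270 rows [(188, 102), (189, 105), (190, 106), (191, 108), (192, 104), (193, 64), (194, 34), (195, 29), (196, 34), (197, 27), (198, 37), (199, 37), (352, 33), (353, 34), (354, 33), (355, 32), (356, 34), (357, 34), (358, 27), (359, 33), (360, 35), (361, 33), (362, 33), (363, 35)]
cap off [-0.00176728  0.0016044  -0.018     ]
cap off [-0.00077147  0.00116543 -0.02      ]
cap off [-0.00105585  0.00128697 -0.018     ]
cap off [-5.05793056e-05  8.43783991e-04 -2.00000000e-02]
((265.2584228515625, 94.93263244628906), (74.51913452148438, 77.42537689208984), 175.7020263671875) ((364.7860107421875, 244.54510498046875), (28.67562484741211, 29.14335823059082), 152.2356719970703) ((221.8324737548828, 226.1804656982422), (14.499585151672363, 22.511072158813477), 80.67928314208984)
all [ 0.51645429 -0.14975089  0.09658395] ts [ 0.51610299 -0.14980197  0.09629581] ws [ 0.51683793 -0.14970021  0.09678523]
0.085 [ 0.51702647 -0.14982529  0.085     ] [ 0.51580548 -0.15242999  0.085     ] [ 0.50794597 -0.14384223  0.085     ]
0.09 [ 0.51698906 -0.14971185  0.09      ] [ 0.51583542 -0.15137593  0.09      ] [ 0.5116751  -0.14638734  0.09      ]
0.095 [ 0.51695166 -0.14959842  0.095     ] [ 0.51586536 -0.15032186  0.095     ] [ 0.51540422 -0.14893246  0.095     ]
```

View pics/w6.png

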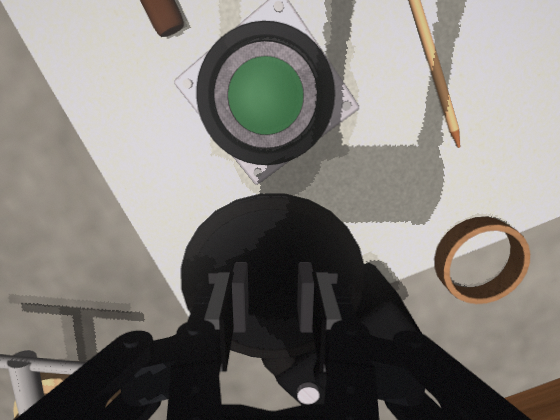

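The wrist view now shows the full lens, glass centred at (265,95); all views agree on (0.5165, −0.1498). Moving above it.

>>> drive_tool([
  [[0,0,0],[-4,1.5,0],3.0],
  [[0,0,0],[-3.5,1.3,0],3.0],
  [[0,0,0],[0,0,-2.5],3.0],
  [[0,0,0],[0,0,-2.5],3.0],
  [[0,0,0],[0,0,-0.5],3.0],
  [[0,0,0],[0,0,0],3.0],
  [[0,0,0],[0,0,0],3.0],
])

```text
clock: 7.58
position: [0.5166, -0.1505, 0.1662]
ee_rot: [0.001, 0.209, 0.978, -0.0]
contact_force: [-0.0, -0.0, -0.7]
width: 0.0327
gripper_force: 31.1
```

```bash
python3 - <<'E'
from h import *
P=[]
for i in range(4): P.append(manip.get_state()['position']); eyes.get_image('scene')
print(np.mean(P,0),np.std(P,0))
im,c=grab('scene','s3.png'); cv2.imwrite('pics/s3c.png',cv2.cvtColor(cv2.resize(im[130:290,140:320],None,fx=4,fy=3.75),4))
E
```

```text
[ 0.51639539 -0.15038627  0.16618754] [1.81360210e-04 7.95116618e-05 5.79905913e-05]
```

>>> drive_tool([
  [[0,0,0],[0.05,0.02,-1.2],3.0],
  [[0,0,0],[0,0,-0.8],3.0],
  [[0,0,0],[0,0,-0.3],3.0],
  [[0,0,0],[0,0,-0.2],3.0],
  [[0,0,0],[0,0,0],3.0],
])

```text
clock: 8.45
position: [0.5162, -0.1499, 0.1403]
ee_rot: [0.0, 0.209, 0.978, 0.0]
contact_force: [-0.5, -0.5, -0.8]
width: 0.0329
gripper_force: 31.1
```

>>> drive_tool([
  [[0,0,0],[0,0,-0.2],3.0],
  [[0,0,0],[0,0,-0.2],3.0],
  [[0,0,0],[0,0,0],3.0],
])

```text
clock: 8.82
position: [0.516, -0.1498, 0.1362]
ee_rot: [-0.0, 0.209, 0.978, 0.0]
contact_force: [-0.6, -0.2, -1.3]
width: 0.0328
gripper_force: 31.1
```

>>> drive_tool([
  [[0,0,0],[0,0,-0.2],3.0],
  [[0,0,0],[0,0,-0.1],3.0],
  [[0,0,0],[0,0,0],3.0],
])

```text
clock: 9.2
position: [0.516, -0.1498, 0.1332]
ee_rot: [-0.0, 0.209, 0.978, 0.0]
contact_force: [0.4, 0.0, -0.5]
width: 0.0327
gripper_force: 31.1
```

>>> drive_tool([
  [[0,0,0],[0.05,-0.03,-0.15],3.0],
  [[0,0,0],[0,0,-0.15],3.0],
  [[0,0,0],[0,0,0],3.0],
])

```text
clock: 9.57
position: [0.5165, -0.1501, 0.1306]
ee_rot: [-0.0, 0.209, 0.978, 0.0]
contact_force: [-0.0, 0.6, 3.6]
width: 0.0329
gripper_force: 31.9
```

>>> drive_tool([
  [[0,0,0],[0,0,-0.15],3.0],
  [[0,0,0],[0,0,-0.15],3.0],
  [[0,0,0],[0,0,0],3.0],
])

```text
clock: 9.95
position: [0.5166, -0.1501, 0.1278]
ee_rot: [0.0, 0.209, 0.978, 0.0]
contact_force: [-2.2, 1.2, 6.0]
width: 0.0331
gripper_force: 32.7
```

>>> drive_tool([
  [[0,0,0],[0,0,-0.1],3.0],
  [[0,0,0],[0,0,-0.1],3.0],
  [[0,0,0],[0,0,0],3.0],
])

```text
clock: 10.32
position: [0.5166, -0.1501, 0.1264]
ee_rot: [0.0, 0.209, 0.978, -0.0]
contact_force: [-3.9, 2.2, 10.1]
width: 0.0328
gripper_force: 33.5
```

>>> drive_tool([
  [[0,0,0],[-0.05,0.02,0],3.0],
  [[0,0,0],[0,0,0],3.0],
])

```text
clock: 10.58
position: [0.5165, -0.1501, 0.1264]
ee_rot: [0.001, 0.209, 0.978, -0.0]
contact_force: [-1.3, 1.9, 8.6]
width: 0.0331
gripper_force: 33.3
```

>>> drive_tool([
  [[0,0,0],[0,0,-0.05],3.0],
  [[0,0,0],[0,0,0],3.0],
])

```text
clock: 10.82
position: [0.5165, -0.1501, 0.1264]
ee_rot: [0.001, 0.209, 0.978, -0.0]
contact_force: [-2.4, 1.6, 12.4]
width: 0.033
gripper_force: 33.9
```

```bash
python3 - <<'E'
from h import *
s=manip.get_state(); print(s['position'],s['contact_force'],s['moment'])
im,c=grab('scene','s4.png'); cv2.imwrite('pics/s4c.png',cv2.cvtColor(cv2.resize(im[130:290,140:320],None,fx=4,fy=3.75),4))
E
```

```text
[ 0.51653247 -0.15009403  0.12640002] [-2.37411296  1.60803475 12.40791518] [ 0.22840255  0.55709346 -0.0103944 ]
```

View pics/s4c.png

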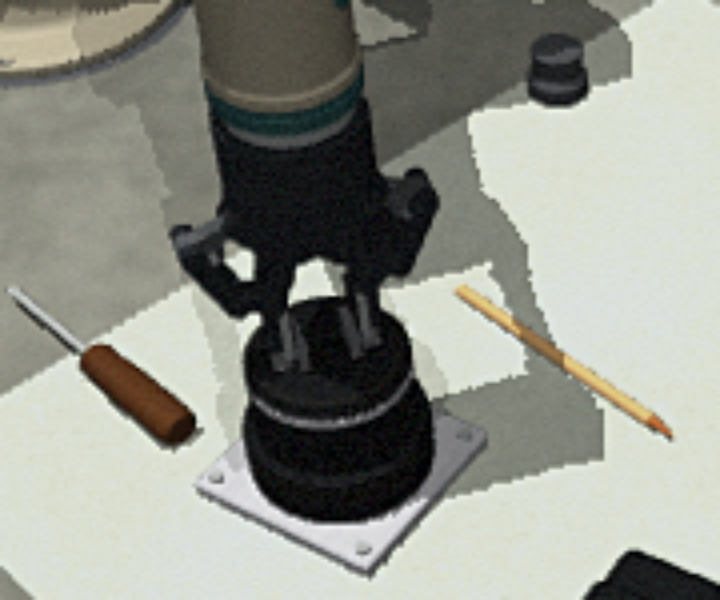

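The scene crop shows the cap seated in the rim, flange level on the barrel, nothing else disturbed. Contact is stiff now, so the flange is on the rim. I'll open in small steps, following the pads down.

>>> drive_tool([
  [[0,0,0],[0,0,-0.02],3.4],
  [[0,0,0],[0,0,-0.02],3.6],
  [[0,0,0],[0,0,0],3.6],
])

```text
clock: 11.25
position: [0.5165, -0.1501, 0.1257]
ee_rot: [0.001, 0.209, 0.978, -0.0]
contact_force: [-2.4, 0.4, 9.0]
width: 0.0361
gripper_force: 7.1
```

>>> drive_tool([
  [[0,0,0],[0,0,-0.08],3.6],
  [[0,0,0],[0,0,0],3.6],
])

```text
clock: 11.5
position: [0.5167, -0.1502, 0.125]
ee_rot: [0.001, 0.209, 0.978, -0.0]
contact_force: [-2.0, 0.3, 10.1]
width: 0.0361
gripper_force: 7.1
```

>>> drive_tool([
  [[0,0,0],[0,0,-0.05],3.8],
  [[0,0,0],[0,0,0],3.8],
])

```text
clock: 11.75
position: [0.5169, -0.1503, 0.1244]
ee_rot: [0.001, 0.209, 0.978, -0.0]
contact_force: [-1.8, 0.4, 9.4]
width: 0.0381
gripper_force: 6.3
```

>>> drive_tool([
  [[0,0,0],[0,0,-0.08],3.8],
  [[0,0,0],[0,0,0],3.8],
])

```text
clock: 12.0
position: [0.5171, -0.1504, 0.1237]
ee_rot: [0.001, 0.209, 0.978, -0.0]
contact_force: [-1.7, 0.6, 9.1]
width: 0.0383
gripper_force: 6.3
```

>>> drive_tool([
  [[0,0,0],[0,0,-0.06],4.1],
  [[0,0,0],[0,0,0],4.1],
])

```text
clock: 12.25
position: [0.5172, -0.1505, 0.1229]
ee_rot: [0.002, 0.209, 0.978, -0.0]
contact_force: [-1.2, 1.3, 8.1]
width: 0.0414
gripper_force: 5.1
```

>>> drive_tool([
  [[0,0,0],[0,0,-0.08],4.1],
  [[0,0,0],[0,0,-0.04],4.1],
  [[0,0,0],[0,0,0],4.1],
])

```text
clock: 12.62
position: [0.5174, -0.1505, 0.1217]
ee_rot: [0.002, 0.209, 0.978, -0.0]
contact_force: [-0.7, -0.4, 7.8]
width: 0.0407
gripper_force: 5.1
```

>>> drive_tool([
  [[0,0,0],[0,0,-0.06],4.3],
  [[0,0,0],[0,0,0],4.3],
])

```text
clock: 12.88
position: [0.5174, -0.1506, 0.121]
ee_rot: [0.002, 0.209, 0.978, -0.0]
contact_force: [-0.0, 0.3, 7.1]
width: 0.0429
gripper_force: 4.4
```

>>> drive_tool([
  [[0,0,0],[0,0,-0.1],4.3],
  [[0,0,0],[0,0,-0.1],4.3],
  [[0,0,0],[0,0,0],4.3],
])

```text
clock: 13.25
position: [0.5175, -0.1506, 0.119]
ee_rot: [0.002, 0.209, 0.978, -0.0]
contact_force: [-0.1, 0.4, 6.1]
width: 0.0432
gripper_force: 4.4
```

>>> drive_tool([
  [[0,0,0],[0,0,-0.05],4.5],
  [[0,0,0],[0,0,0],4.5],
])

```text
clock: 13.5
position: [0.5175, -0.1506, 0.1185]
ee_rot: [0.002, 0.209, 0.978, -0.0]
contact_force: [-0.9, 0.5, 7.2]
width: 0.0453
gripper_force: 5.4
```

>>> drive_tool([
  [[0,0,0],[0,0,-0.08],4.5],
  [[0,0,0],[0,0,0],4.5],
])

```text
clock: 13.75
position: [0.5175, -0.1506, 0.1178]
ee_rot: [0.002, 0.209, 0.978, -0.0]
contact_force: [-1.1, 0.6, 9.2]
width: 0.045
gripper_force: 5.6
```

>>> drive_tool([
  [[0,0,0],[0,0,-0.04],4.5],
  [[0,0,0],[0,0,0],4.5],
])

```text
clock: 14.0
position: [0.5175, -0.1506, 0.1175]
ee_rot: [0.002, 0.209, 0.978, -0.0]
contact_force: [-1.0, 0.4, 8.3]
width: 0.0454
gripper_force: 5.7
```

```bash
python3 - <<'E'
from h import *
im,c=grab('wrist','w7.png'); im2,c2=grab('scene','s5.png')
s=manip.get_state(); print(s['contact_force'],s['position'],s['gripper_force'])
a=cv2.resize(im[170:400,140:400],(440,390)); b=cv2.resize(im2[190:270,190:260],(341,390))
cv2.imwrite('pics/v7.png',cv2.convertScaleAbs(cv2.cvtColor(np.hstack([a,b]),4),alpha=2))
E
```

```text
[-1.28873783  1.095113    7.33145924] [ 0.51754236 -0.15061762  0.11748514] 5.740550064656418
```

View pics/v7.png

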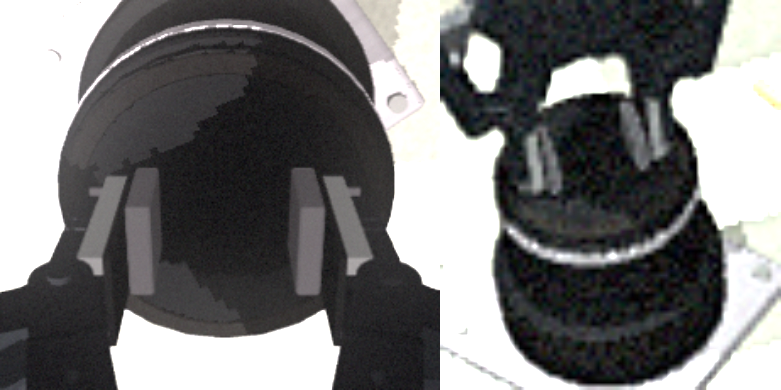

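The view shows the flange close on the rim, the pads still beside the tabs and the tips near the flange. (I've now viewed 12 pictures, over the limit of 10, so I'll go on by numbers only.)

>>> drive_tool([
  [[0,0,0],[0,0,-0.1],4.5],
  [[0,0,0],[0,0,0],4.5],
])

```text
clock: 14.35
position: [0.5176, -0.1506, 0.1174]
ee_rot: [0.002, 0.209, 0.978, -0.0]
contact_force: [-1.7, 0.0, 12.9]
width: 0.0446
gripper_force: 8.3
```

>>> drive_tool([
  [[0,0,0],[0,0,-0.06],4.7],
  [[0,0,0],[0,0,0],4.7],
])

```text
clock: 14.6
position: [0.5177, -0.1506, 0.117]
ee_rot: [0.002, 0.209, 0.978, -0.0]
contact_force: [-2.4, 1.5, 15.2]
width: 0.0469
gripper_force: 7.5
```

Tips now bear on the flange at 15 N with the fingers wider than the resting tabs, so the tabs should be out. Releasing and rising.

>>> drive_tool([
  [[0,0,0],[0,0,0.2],5.0],
  [[0,0,0],[0,0,0.3],5.8],
  [[0,0,0],[0,0,0],6.2],
  [[0,0,0],[0,0,0],6.2],
])

```text
clock: 15.1
position: [0.5159, -0.1499, 0.1191]
ee_rot: [-0.0, 0.209, 0.978, 0.0]
contact_force: [-1.0, 0.7, 0.4]
width: 0.0617
gripper_force: 0.0
```

>>> drive_tool([
  [[0,0,0],[0,0,1],6.2],
  [[0,0,0],[0,0,2],6.2],
  [[0,0,0],[0,0,3],6.2],
  [[0,0,0],[0,0,4],6.2],
  [[0,0,0],[3,-1,0],6.2],
  [[0,0,0],[3,-1,0],6.2],
  [[0,0,0],[0,0,0],6.2],
  [[0,0,0],[0,0,0],6.2],
])

```text
clock: 16.1
position: [0.5754, -0.1697, 0.2195]
ee_rot: [-0.001, 0.209, 0.978, 0.0]
contact_force: [-0.6, -0.3, -0.6]
width: 0.0622
gripper_force: 0.0
```

```bash
cat > g.py <<'E'
from h import *
im,c=grab('wrist','w8.png'); s=manip.get_state(); print(s['position'],s['contact_force'])
g=cv2.cvtColor(im,cv2.COLOR_RGB2GRAY)
for z in(.107,.127): print(proj(c,[.5165,-.15,z]))
# tabs: grey blobs brighter than flange near expected location
p=proj(c,[.5165,-.15,.127]).astype(int); x0,y0=p-60; r=g[max(y0,0):y0+120,x0:x0+120]
print(r.shape,np.percentile(r,[5,25,50,75,95]))
y0=max(y0,0)
n,l,st,ce=cv2.connectedComponentsWithStats((cv2.GaussianBlur(r,(3,3),0)>52).astype(np.uint8))
for i in range(1,n):
    if st[i,4]>25: print(st[i]+[x0,y0,0,0,0],ce[i]+[x0,y0],onz(c,ce[i]+[x0,y0],.13))
E
python3 g.py
```

```text
[ 0.57516505 -0.16956972  0.21957931] [-0.13252269  0.6545869  -0.04268493]
[262.3784605  124.86190505]
[261.54245556 127.8932723 ]
(120, 120) [ 22.  28.  32.  37. 145.]
[201  67  21  29 293] [207.44027304  75.92491468] [ 0.47709953 -0.16578707  0.13      ]
[309  67  12  14  94] [316.19148936  71.36170213] [ 0.50017304 -0.10832696  0.13      ]
[208 110  26  42 702] [222.35612536 129.07264957] [ 0.50735696 -0.17130384  0.13      ]
[291 110  10  41 383] [295.68407311 130.845953  ] [ 0.52610983 -0.13200796  0.13      ]
[303 118  11  20 173] [307.99421965 127.69942197] [ 0.52738784 -0.12462179  0.13      ]
[201 148  37  39 580] [211.62758621 174.73103448] [ 0.52941217 -0.18970102  0.13      ]
[291 162  30  25 333] [311.06906907 178.5975976 ] [ 0.55673994 -0.13465509  0.13      ]
```

```bash
cat > k.py <<'E'
from h import *
im=cv2.cvtColor(cv2.imread('pics/w8.png'),6); c=eyes.get_calibration('wrist')
b=cv2.GaussianBlur(im,(3,3),0)
for r in(115,140,146): print(r,[int(v) for v in im[r,216:240]],[int(v) for v in im[r,286:308]])
for z in(.127,.131,.135): 
    q=[np.linalg.norm(onz(c,(224,y),z)-onz(c,(301.5,y),z))*1000 for y in(115,146)]; print(z,q, (onz(c,(224,130),z)+onz(c,(301.5,130),z))/2)
# height: bar rays wrist vs top/scene, from a new scene & top picture
for n,nm in(('scene','s6.png'),('top','t6.png')):
    i,cc=grab(n,nm)
    p=proj(cc,[.5165,-.15,.121]).astype(int); g=cv2.GaussianBlur(cv2.cvtColor(i,cv2.COLOR_RGB2GRAY),(3,3),0)
    x0,y0=p-24; k,l,st,ce=cv2.connectedComponentsWithStats((g[y0:y0+44,x0:x0+48]>55).astype(np.uint8))
    print(n,p)
    for j in range(1,k):
        if st[j,4]>8: print(st[j]+[x0,y0,0,0,0],ce[j]+[x0,y0])
E
python3 k.py
```

```text
115 [36, 37, 35, 37, 37, 36, 29, 78, 92, 92, 92, 93, 90, 93, 94, 88, 54, 31, 31, 30, 19, 19, 18, 20] [30, 25, 26, 26, 31, 41, 81, 93, 92, 91, 89, 89, 90, 86, 77, 38, 20, 17, 16, 18, 18, 27]
140 [37, 39, 36, 35, 36, 33, 34, 35, 81, 92, 92, 93, 90, 91, 88, 89, 80, 46, 29, 29, 31, 19, 16, 20] [28, 22, 28, 26, 37, 64, 85, 91, 87, 88, 86, 85, 85, 84, 65, 15, 15, 19, 23, 24, 28, 26]
146 [38, 37, 38, 38, 34, 35, 35, 36, 63, 89, 92, 91, 90, 90, 89, 88, 85, 64, 32, 33, 29, 22, 21, 29] [25, 27, 27, 25, 36, 68, 88, 89, 88, 86, 85, 84, 84, 82, 63, 27, 24, 30, 26, 24, 24, 28]
0.127 [np.float64(46.09747518435827), np.float64(47.26951720006737)] [ 0.51771425 -0.14977041  0.127     ]
0.131 [np.float64(45.27824338220378), np.float64(46.42945618570782)] [ 0.51737988 -0.14951144  0.131     ]
0.135 [np.float64(44.45901158004928), np.float64(45.58939517134839)] [ 0.51704551 -0.14925246  0.135     ]
scene [220 218]
[208 194  36  37 572] [226.62587413 206.49825175]
[196 200  12  38 299] [199.78595318 217.9632107 ]
[205 223   6   6  25] [207.16 225.72]
top [367 244]
[375 220  16  16 104] [385.68269231 224.38461538]
[354 232   9  15  55] [357.69090909 239.30909091]
[348 234   6   7  29] [350.48275862 236.79310345]
[377 243  11  15  92] [381.88043478 251.10869565]
[386 255   5   9  26] [388.69230769 260.26923077]
```

Tab gap reads 46 mm, so the tabs are fully out. As a latch check, I'll touch the flange gently with open fingers: latched means stiff up to about 7 N, near TCP z 0.119.

>>> drive_tool([
  [[0,0,0],[-3,1,0],5.2],
  [[0,0,0],[-2.9,1,0],5.2],
  [[0,0,0],[0,0,-4],5.2],
  [[0,0,0],[0,0,-3],5.2],
  [[0,0,0],[0,0,-1.5],5.2],
  [[0,0,0],[0,0,-0.5],5.2],
  [[0,0,0],[0,0,0],5.2],
])

```text
clock: 17.12
position: [0.5176, -0.1502, 0.1301]
ee_rot: [0.0, 0.209, 0.978, -0.0]
contact_force: [-0.2, 0.2, 0.3]
width: 0.0523
gripper_force: 0.0
```

>>> drive_tool([
  [[0,0,0],[0,0,-0.4],5.2],
  [[0,0,0],[0,0,-0.1],5.2],
  [[0,0,0],[0,0,0],5.2],
])

```text
clock: 17.5
position: [0.5172, -0.15, 0.1248]
ee_rot: [0.0, 0.209, 0.978, 0.0]
contact_force: [-0.8, -0.4, -0.0]
width: 0.0521
gripper_force: 0.0
```

>>> drive_tool([
  [[0,0,0],[0,0,-0.1],5.2],
  [[0,0,0],[0,0,0],5.2],
])

```text
clock: 17.75
position: [0.5171, -0.1499, 0.1236]
ee_rot: [-0.0, 0.209, 0.978, 0.0]
contact_force: [0.2, -0.2, 0.0]
width: 0.0519
gripper_force: 0.0
```

>>> drive_tool([
  [[0,0,0],[0,0,-0.1],5.2],
  [[0,0,0],[0,0,0],5.2],
])

```text
clock: 18.0
position: [0.517, -0.1499, 0.1225]
ee_rot: [-0.0, 0.209, 0.978, 0.0]
contact_force: [-0.3, -0.1, -0.1]
width: 0.0515
gripper_force: 0.0
```

>>> drive_tool([
  [[0,0,0],[0,0,-0.1],5.2],
  [[0,0,0],[0,0,-0.1],5.2],
  [[0,0,0],[0,0,0],5.2],
])

```text
clock: 18.38
position: [0.517, -0.1499, 0.1205]
ee_rot: [-0.0, 0.209, 0.978, 0.0]
contact_force: [-0.4, 0.2, 0.3]
width: 0.0519
gripper_force: 0.0
```

>>> drive_tool([
  [[0,0,0],[0,0,-0.1],5.2],
  [[0,0,0],[0,0,-0.1],5.2],
  [[0,0,0],[0,0,0],5.2],
])

```text
clock: 18.75
position: [0.517, -0.1499, 0.1185]
ee_rot: [-0.0, 0.209, 0.978, 0.0]
contact_force: [-0.1, -0.1, 0.1]
width: 0.0519
gripper_force: 0.0
```

>>> drive_tool([
  [[0,0,0],[0,0,-0.05],5.2],
  [[0,0,0],[0,0,0],5.2],
])

```text
clock: 19.0
position: [0.5171, -0.1499, 0.1183]
ee_rot: [0.0, 0.209, 0.978, 0.0]
contact_force: [-0.2, 0.1, 2.2]
width: 0.0519
gripper_force: 1.0
```

>>> drive_tool([
  [[0,0,0],[0,0,-0.05],5.2],
  [[0,0,0],[0,0,0],5.2],
])

```text
clock: 19.25
position: [0.5171, -0.15, 0.1183]
ee_rot: [0.0, 0.209, 0.978, -0.0]
contact_force: [-1.7, 0.3, 5.6]
width: 0.0518
gripper_force: 2.7
```

The cap is stiff at 0.1183 with no give up to 5.6 N, so it's latched. Withdrawing.

>>> drive_tool([
  [[0,0,0],[0,0,0.3],6.0],
  [[0,0,0],[0,0,1],6.2],
  [[0,0,0],[0,0,3],6.2],
  [[0,0,0],[0,0,4],6.2],
  [[0,0,0],[0,0,2],6.2],
  [[0,0,0],[0,0,0],6.2],
  [[0,0,0],[0,0,0],6.2],
])

```text
clock: 20.12
position: [0.5165, -0.1497, 0.2198]
ee_rot: [-0.001, 0.209, 0.978, 0.0]
contact_force: [-0.1, 0.6, -0.4]
width: 0.0622
gripper_force: 0.0
```

```bash
python3 -c "
from h import *
s=manip.get_state(); print(s['position'],s['contact_force']); print(job.sign_off())"
```

```text
[ 0.51650836 -0.14969861  0.21982958] [-0.05638795  0.58613115 -0.42083157]
the job is handed in; nothing more can be done
None
```

The cap is on the lens with both tabs out, it gave no movement under a 5.6 N push, and the job is handed in (no verdict shown); the highest wrist reading while pressing was about 15 N, but I viewed 12 pictures, over the limit of 10.

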